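# Refit a cleaned gas hob: pan support, then control knob, held pressed in to light

## Task

The little gas hob has been taken apart for cleaning. First put its cast pan support back so that it sits flat and square in the well round the burner, and let go of it; then turn the control knob to suit the flat on the valve spindle, push it fully home, and press it all the way in against the valve spring as you would for lighting. Finish still holding the knob with the fingers and keeping it pressed in, with the pan support still in its place and the other kitchen things left where they are.

Things in the scene. Friction and masses are not known exactly. Their poses are not given: they have to be found in the camera images.
- hob: Low fixed gas hob of steel, 206 mm deep (x) x 296 mm wide (y), panel 58 mm above the worktop; may stand a little turned. Origin under its middle; x to its back, y to its left, z up. Well with the burner on the left, upright valve spindle on the right (15 mm in front of and 95 mm right of the origin).
- well (a point): Middle of the well's flat floor, 48 mm above the worktop, axes as the hob's. The well is 164 mm (x) by 144 mm (y) at the floor, 10 mm deep; its walls flare to 176 x 156 mm at the panel and guide the support in. The burner in the middle (foot 66 mm, cap 49 mm round) rises 19 mm above the floor.
- support_bar (a point): Centre of the loose pan support's centre bar: grip here, it is over the centre of mass. Dark iron, about 0.32 kg, 160 (x) x 140 (y) x 47 mm. Bar along x, 10 mm wide (y), 34 to 47 mm above the underside; four side fingers at x = +-38 mm end 28 mm from its middle line. Same after a half turn. z up; this point is 40.5 mm above the underside.
- support_foot (a point): Middle of the pan support's underside, axes as the bar's. Its foot is a rectangular frame 160 x 140 mm, bars 9 mm wide and 10 mm high, open in the middle. Seated, this point is at well, with 2 mm of play each side and the bar along the well's x; the bar's underside is then 15 mm above the burner cap.
- knob_center (a point): Centre of the loose black control knob, 18 mm above its underside; stands upright on the worktop, 36 mm tall, about 0.06 kg. x to its pointer, z up. Lower half: round hub 40 mm, flange 46 mm at the foot. Upper half: bar grip along x, 16 mm wide (y), parallel sides from 19 mm behind to 14 mm ahead of the axis. Fully home, this point is at spindle_tip, axes agreeing.
- knob_bore (a point): Mouth of the D-shaped bore in the middle of the knob's underside, axes as the knob's. 18 mm deep, 13.8 mm round, with one flat 3.9 mm from the axis on the side away from the pointer (-x); the lowest 3 mm flare out. It goes on the spindle only within about 10 degrees of the right turn.
- knob_pointer (a point): End of the knob's pointed nose (with a white line on top), 26 mm from the knob's axis along its x and 30 mm above its underside.
- spindle_tip (a point): Top centre of the brass valve spindle, 85 mm above the worktop (27 mm above the panel) when out; moves with it, axes as the hob's. The spindle is 12 mm round with one flat 3 mm from the axis facing the front of the hob (-x); its top 3 mm taper in. It does not turn, so the fitted knob points to the back of the hob, at the off mark.
- spindle (a joint): How far the spindle is pressed down (m): 0 out, 0.007 fully in (stop). Its spring needs 5.6 N to start and 10.5 N fully in, and pushes it out again. With the knob home its flange clears the panel by 9 mm, 2 mm when fully in.
- sprinkle_jar: bystander, not to be disturbed: small glass jar with a grey lid and pink filling, 67 mm round, 67 mm tall; origin under its middle
- ramekin: bystander, not to be disturbed: white porcelain ramekin, empty, 69 mm round, 42 mm tall; origin under its middle
- chip_ramekin: bystander, not to be disturbed: white porcelain ramekin, filled, 69 mm round, 42 mm tall; origin under its middle
- heart_cutter: bystander, not to be disturbed: tin heart-shaped pastry cutter, 58 x 64 mm, 25 mm tall; origin under its middle
- square_cutter: bystander, not to be disturbed: tin square pastry cutter, 51 mm, 25 mm tall; origin under its middle
- measuring_cup: bystander, not to be disturbed: steel measuring cup with a flat handle, 74 x 133 x 41 mm; origin under its middle
Mind the look-alikes: they are no part of the job. Leave any orange or turquoise look-alike of the part that bears knob_center alone.

How it is judged (in metres and radians):
On the way, in this order (a step that is already met when the one before it is completed fails the run):
1. the pan support sits flat and square in the well, let go of, while the knob is not yet on (x of support_bar in the frame of well between -0.0045 and 0.0045 m and y of support_bar in the frame of well between -0.0045 and 0.0045 m and z of support_bar in the frame of well between 0.038 and 0.043 m and angle between the x axis of support_bar and the x axis of well, either way round below 0.06 rad and angle between support_bar's own z axis and vertical below 0.03 rad and contact force between the fingers and pan_support below 0.1 N and distance between knob_center and spindle_tip above 0.03 m), for 0.2 s.
2. the knob is fully home on the D-spindle (distance between knob_center and spindle_tip below 0.0035 m and horizontal distance between knob_center and spindle_tip below 0.0025 m and angle between the x axis of knob_center and the x axis of spindle_tip, either way round below 0.25 rad and x of knob_pointer in the frame of spindle_tip above 0.015 m and angle between knob_center's own z axis and vertical below 0.1 rad), for 0.2 s.
At the end, for the whole second after the job is handed in: Pan support on the well floor, untouched (middle within 4.5 mm, square within 0.06 rad, tilt under 0.03 rad); knob home on the spindle (centre within 3.5 mm of its tip, 2.5 mm sideways, pointer to the back), held by the fingers (over 2 N) with the spindle at least 4.5 mm of its 7 mm down (all of step 2 and x of support_bar in the frame of well between -0.0045 and 0.0045 m and y of support_bar in the frame of well between -0.0045 and 0.0045 m and z of support_bar in the frame of well between 0.038 and 0.043 m and angle between the x axis of support_bar and the x axis of well, either way round below 0.06 rad and angle between support_bar's own z axis and vertical below 0.03 rad and value of joint spindle above 0.0045 m and contact force between the fingers and knob above 2 N and contact force between the arm and pan_support below 0.1 N); the arm keeps its last pose, push and grip.
It fails at once if one of the kitchen things standing round the work is pushed away (over 40 mm) (distance of any of sprinkle_jar, ramekin, chip_ramekin, heart_cutter, square_cutter, measuring_cup from where it was at the start of the episode above 0.04 m).
It also fails if it takes over 64 s, if anything falls off the work surface, if the arm or the gripper's body presses on something with over 40 N, if the wrist force passes 120 N, or if a joint passes its speed limit or range.

## Robot

A 7-joint arm with a two-finger parallel gripper is mounted at the origin on a cart in front of the work surface, level with it; the furniture and walls round the work are solid. World frame = base frame: x ahead of the robot, y to its left, z up, the work surface at z = 0. Lengths are in mm, angles in rad, forces in N, time in s.
With the tool pointing down it reaches from about 400 to 850 mm from the base axis. Payload 4.5 kg.
Tool frame: the origin (TCP) lies on the centre line of the jaws, within the pads' length; the fingertips stand manip.tip_extent ahead of it and the grasp point (between the pads) lies 5 mm behind it (manip.tip_extent is the distance from the TCP to the fingertips, in mm); z points along the fingers, y is the direction in which the jaws open and shut (so a half turn about z gives the same grasp; the last joint's range is limited). The gripper opens to 85 mm and grips with 20 to 120 N. Pads are 22 mm wide; open, the fingers measure 114 mm over their backs; the gripper's body (76 mm by 85 mm) begins 54 mm behind the grasp point. The pads swing forward as they close: fully open they stand 13 mm farther back than shut.
Start: joints at [-1.128, 0.689, -0.195, 1.565, 0.157, 0.902, -0.215], TCP at [248.426, 573.531, 245.317] pointing down, gripper open.
Joint ranges: [-3.01, 3.01], [-0.46, 2.08], [-1.47, 1.51], [0.13, 2.56], [-1, 4.14], [0.04, 2.09], [-2.66, 2.66]. Speed limits (rad/s): [2.57, 2.57, 3.14, 3.14, 3.14, 3.14, 3.14].

## Interface

Orientations are given as a unit quaternion [x, y, z, w].
In Python, from workcell import manip, readout, eyes, job_done gives the robot as it stands. The module is installed in compiled form; this text tells all that it offers. Calls block until the motion is done:
- manip.goto(position, orientation): joint-space move of the TCP to a pose.
- manip.move_straight(position, attitude=None, velocity=150, f_stop=None): straight line of the TCP; attitude=None keeps the orientation; velocity is the mean speed in mm/s. With f_stop (N) it stops when the force on the tool has changed by that much, and returns True; else False.
- manip.goto_joints(angles): joint-space move.
- manip.gripper_open() and manip.grab(): open the fingers fully, or close them until they stop; the grip force is fixed at half the most.
- manip.dwell(seconds).
- manip.solve_ik(position, orientation): joint angles nearest the present ones, or None.
- readout.get_state(): the state.
- eyes.get_image(name): name is "scene" or "top" or "wrist"; returns a dict with "img" (384x512x3 uint8, red, green, blue), "mtx" (3x3 intrinsics, pixels), "extrinsics" (4x4, takes a point from camera to world coordinates). Camera axes: x right, y down, z forward; pixel columns grow to the right and rows downward; lengths in mm; the calibration is good to about 2 mm. The wrist camera is an equidistant fisheye: a pixel r from the principal point sees the ray r / f radians off the axis. A picture is of the moment at which its call begins. There is no depth.
A pose or a line that the arm cannot do raises manip.Unreachable and nothing moves.
- job_done(): hands the job in, once; it reports no verdict.
The state is a dict: "time": time; "joints": joint angles; "joint_velocities": joint speeds; "effort": joint torques, N m; "ee_pos": TCP position; "eef_rot": TCP orientation; "ft_force": force on the tool from outside, world axes, zero at the start; "wrist_torque": the same for the moment, N m; "grip_width": finger opening in mm.
Only numpy, scipy, OpenCV 4.12 (cv2) and the standard library are available. Lean on these libraries where they do the work, as an engineer would, in place of code of your own. Each camera call takes 0.05 s, during which the arm holds its last target.

## Working session

There is one attempt and no reset: what is moved stays moved. The work goes in short steps, each a Python script; the robot and the scene stay as the last script left them, time stands still between calls to the robot, and variables do not carry over. Pictures are saved under pics/ and viewed, and the job is handed in when it is done.

```bash
mkdir -p pics; python3 - <<'E'
from workcell import manip, readout, eyes
import cv2
print(readout.get_state(), manip.tip_extent)
for n in ["scene","top","wrist"]:
    d=eyes.get_image(n); cv2.imwrite(f"pics/{n}0.png",cv2.cvtColor(d["img"],cv2.COLOR_RGB2BGR)); print(n,d["mtx"].tolist(),d["extrinsics"].round(4).tolist())
E
```

```text
{'time': 0.0, 'joints': array([-1.12819462,  0.68998928, -0.19448915,  1.56637665,  0.15725727,
        0.90249072, -0.21511954]), 'joint_velocities': array([-0.00103508, -0.0006738 , -0.00042776,  0.00060099,  0.00169893,
        0.00181171, -0.00060759]), 'effort': array([-5.29607005e-04, -5.39598799e+01, -1.26640052e+00, -1.58547002e+01,
        9.07689915e-03,  9.53250623e-03, -5.20157784e-06]), 'ee_pos': array([248.23768956, 572.89042914, 244.47138647]), 'eef_rot': array([ 2.02969077e-01,  9.79184697e-01, -9.29940152e-04, -1.32057590e-04]), 'ft_force': array([0.17735395, 0.14396115, 0.14956294]), 'wrist_torque': array([0.01790007, 0.03839413, 0.01679973]), 'grip_width': 85.63052601124845} 14.0
scene [[368.409962940058, 0.0, 254.21135867489085], [0.0, 368.409962940058, 196.73830904884767], [0.0, 0.0, 1.0]] [[0.8617, -0.3449, 0.3722, 85.3594], [-0.5074, -0.57, 0.6463, -785.0387], [-0.0108, -0.7458, -0.6661, 928.0444], [0.0, 0.0, 0.0, 1.0]]
top [[405.4451934107889, 0.0, 261.8626497644582], [0.0, 405.4451934107889, 191.3901433445633], [0.0, 0.0, 1.0]] [[0.062, -0.927, 0.37, -67.0628], [-0.998, -0.0545, 0.0307, 7.3743], [-0.0083, -0.3712, -0.9285, 1645.981], [0.0, 0.0, 0.0, 1.0]]
wrist [[297.3186396354542, 0.0, 251.80060851376385], [0.0, 297.3186396354542, 193.6140014849325], [0.0, 0.0, 1.0]] [[0.3985, 0.8747, 0.2757, 178.5372], [0.9172, -0.3795, -0.1217, 604.7798], [-0.0018, 0.3014, -0.9535, 372.6225], [0.0, 0.0, 0.0, 1.0]]
```

View pics/scene0.png

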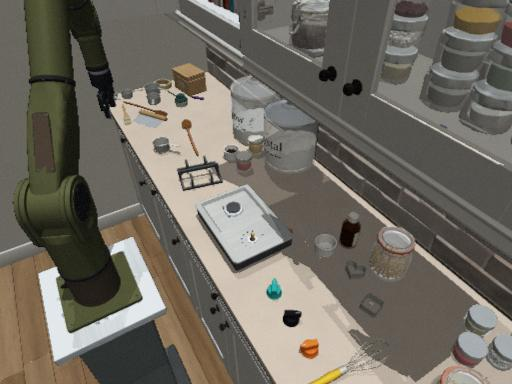

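View pics/top0.png

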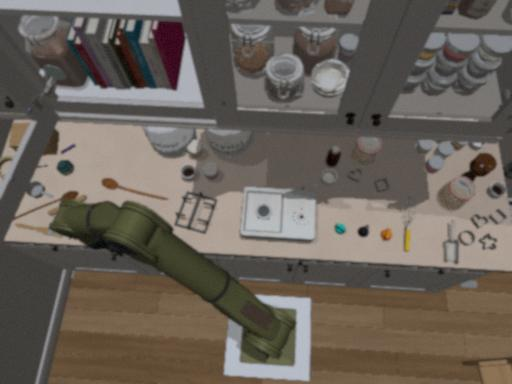

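View pics/wrist0.png

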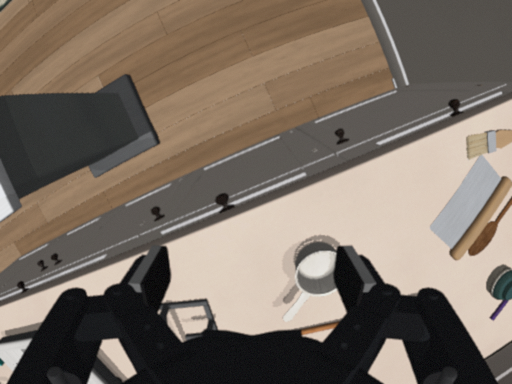

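```bash
cat > h.py <<'E'
import numpy as np, cv2, pickle
from workcell import manip, readout, eyes
from scipy.spatial.transform import Rotation as R
def shot(n,f):
    d=eyes.get_image(n); cv2.imwrite(f"pics/{f}.png",cv2.cvtColor(d["img"],cv2.COLOR_RGB2BGR)); d["name"]=n; pickle.dump(d,open(f"pics/{f}.pkl","wb")); return d
def load(f): return pickle.load(open(f"pics/{f}.pkl","rb"))
def crop(f,x0,y0,x1,y1,s,out):
    im=cv2.imread(f"pics/{f}.png")[y0:y1,x0:x1]; cv2.imwrite(f"pics/{out}.png",cv2.resize(im,None,fx=s,fy=s,interpolation=cv2.INTER_CUBIC))
def proj(d,P):
    P=np.atleast_2d(P).astype(float); E=d["extrinsics"]; K=d["mtx"]
    c=(P-E[:3,3])@E[:3,:3]
    if d["name"]=="wrist":
        rr=np.hypot(c[:,0],c[:,1]); th=np.arctan2(rr,c[:,2]); k=th/np.maximum(rr,1e-9)
        q=c[:,:2]*k[:,None]
    else: q=c[:,:2]/c[:,2:]
    return q*K[0,0]+K[:2,2]
def onz(d,px,z):
    px=np.atleast_2d(px).astype(float); E=d["extrinsics"];K=d["mtx"]
    q=(px-K[:2,2])/K[0,0]
    if d["name"]=="wrist":
        r=np.hypot(q[:,0],q[:,1]); v=np.c_[q*(np.sin(r)/np.maximum(r,1e-9))[:,None],np.cos(r)]
    else: v=np.c_[q,np.ones(len(q))]
    w=v@E[:3,:3].T; t=(z-E[2,3])/w[:,2]
    return E[:3,3]+w*t[:,None]
def down(yaw): # tool z down, tool y (jaw) axis at angle yaw from world x
    # tool x = Rz(yaw-90)... columns
    y=np.array([np.cos(yaw),np.sin(yaw),0]); z=np.array([0,0,-1.]); x=np.cross(y,z)
    return R.from_matrix(np.c_[x,y,z]).as_quat()
def toolyaw():
    m=R.from_quat(readout.get_state()["eef_rot"]).as_matrix(); return np.arctan2(m[1,1],m[0,1])
E
python3 - <<'E'
from h import *
for n in ["scene","top"]: shot(n,n+"0")
crop("scene0",100,120,400,370,2.6,"sc1"); crop("top0",150,140,450,260,2.6,"tc1")
s=load("scene0");t=load("top0")
print(onz(s,[[200,165],[233,208],[252,236],[291,317]],50).round())
print(onz(t,[[196,208],[264,211],[300,216],[364,231]],50).round())
E
```

```text
[[ 488.  341.   50.]
 [ 483.   54.   50.]
 [ 474.  -92.   50.]
 [ 419. -390.   50.]]
[[ 478.  330.   50.]
 [ 482.   46.   50.]
 [ 469. -104.   50.]
 [ 420. -366.   50.]]
```

View pics/sc1.png

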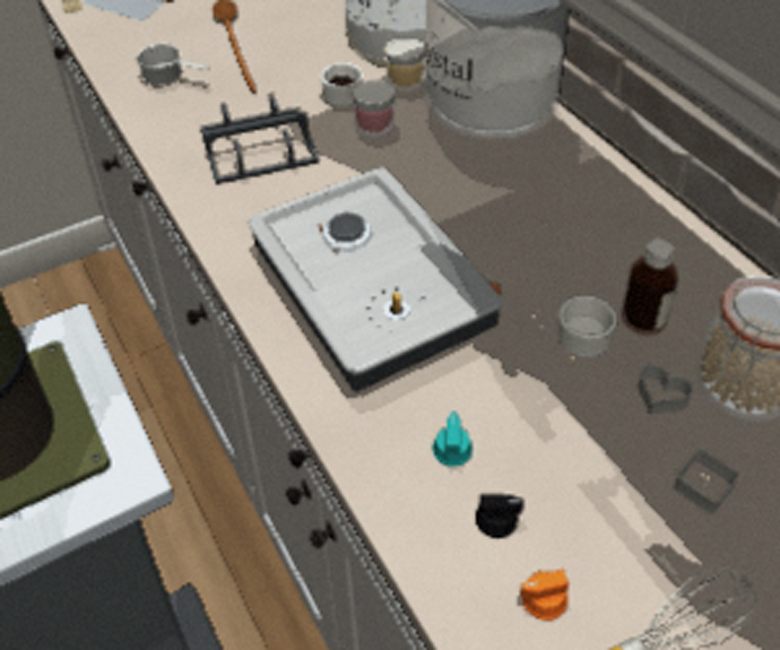

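View pics/tc1.png

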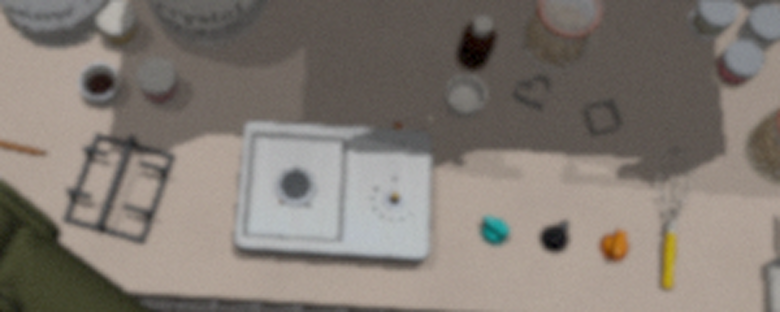

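```bash
python3 - <<'E'
from h import *
t=load("top0")
p=onz(t,[[150+103/2.6,140+232/2.6],[150+130/2.6,140+138/2.6]],45); print(p)
d=p[1]-p[0]; a=np.arctan2(d[1],d[0]); print("bar ang",a)
c=p.mean(0); 
q=down(a+np.pi/2); print(manip.solve_ik([c[0],c[1],260],q))
manip.goto([c[0],c[1],260],q)
print(readout.get_state()["time"],readout.get_state()["ee_pos"],toolyaw())
shot("wrist","w1")
E
```

```text
[[386.43000509 346.05417991  45.        ]
 [547.69997601 322.36150322  45.        ]]
bar ang -0.14586964823020554
[-0.51758323  0.61201433 -0.30936813  1.70145427  0.23204653  0.86424204
  0.49923763]
1.4833 [466.0249583  335.99530857 260.0918692 ] 1.427137838082361
```

View pics/w1.png

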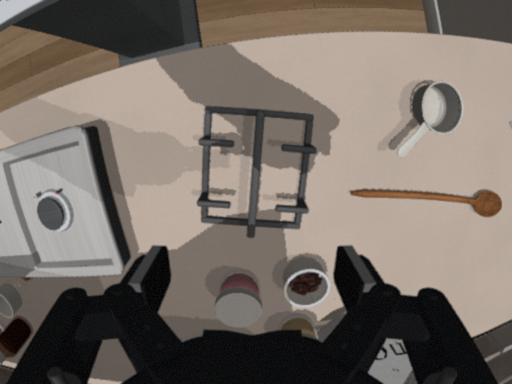

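```bash
python3 - <<'E'
from h import *
crop("w1",190,95,330,250,4,"w1c")
E
```

```text
(no output)
```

View pics/w1c.png

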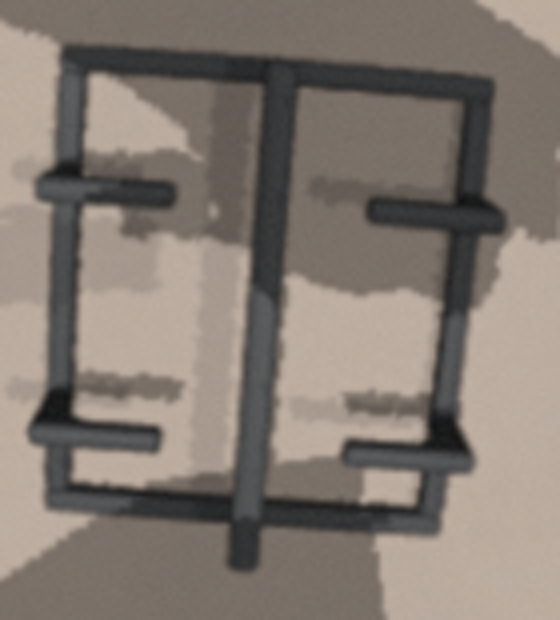

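```bash
cat > fit.py <<'E'
from h import *
from scipy.optimize import least_squares
def fit(d,model,px,x0):
    model=np.array(model,float);px=np.array(px,float)
    def f(p):
        c,s=np.cos(p[2]),np.sin(p[2]); P=model.copy(); P[:,:2]=model[:,:2]@np.array([[c,s],[-s,c]])+p[:2]
        return (proj(d,P)-px).ravel()
    r=least_squares(f,x0,x_scale=[1,1,.01]); return r.x,r.fun.reshape(-1,2)
E
python3 - <<'E'
from fit import *
d=load("w1")
px=np.array([[62,45],[494,80],[45,505],[438,530],[280,66],[243,567],[175,195],[368,210],[160,437],[342,452]])/4+[190,95]
# near = -x side (image up); image left = -y?
print(onz(d,px[:4],10).round(1)); print(onz(d,px[4:6],45).round(1))
m=[[-80,-70,8],[-80,70,8],[80,-70,8],[80,70,8],[-80,0,40.5],[80,0,40.5],[-38,-28,41],[-38,28,41],[38,-28,41],[38,28,41]]
p,r=fit(d,m,px,[470,335,-.1]); print(p); print(r.round(2).tolist())
E
```

```text
[[385.7 289.9  10. ]
 [416.  424.2  10. ]
 [538.4 255.7  10. ]
 [567.7 390.1  10. ]]
[[402.  356.1  45. ]
 [554.8 323.   45. ]]
[ 4.78453535e+02  3.39751192e+02 -2.19124013e-01]
[[-0.7, -0.32], [0.58, -0.51], [-0.51, 1.47], [0.4, 1.93], [0.59, -1.61], [-0.29, -0.25], [0.27, 0.01], [-0.58, -0.16], [0.43, 0.42], [-0.19, -0.22]]
```

```bash
python3 - <<'E'
from h import *
manip.goto([465,0,280],down(1.50))
print(readout.get_state()["time"],readout.get_state()["ee_pos"])
shot("wrist","w2")
crop("w2",60,60,460,300,2,"w2c")
E
```

```text
2.8 [465.58031277   1.70164791 280.13737079]
```

View pics/w2c.png

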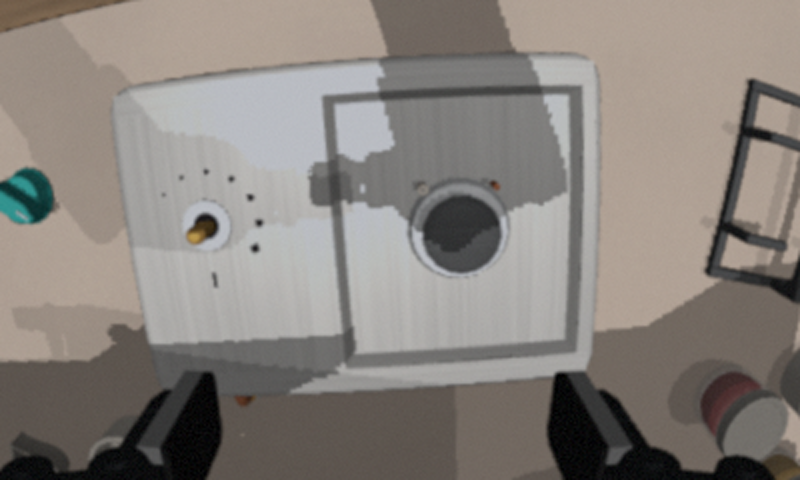

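```bash
python3 - <<'E'
from h import *
crop("w2",215,80,370,260,4,"w2d")
crop("w2",110,80,260,265,4,"w2e")
E
```

```text
(no output)
```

View pics/w2d.png

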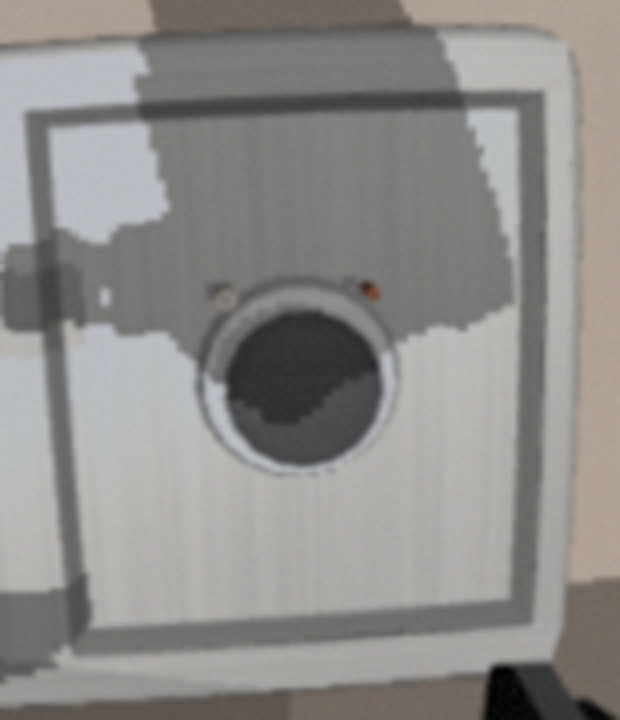

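View pics/w2e.png

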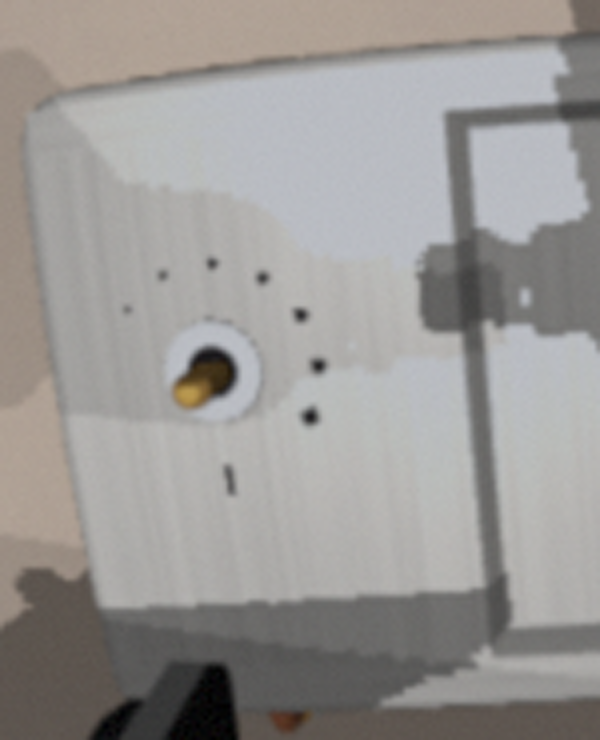

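```bash
python3 - <<'E'
from fit import *
d=load("w2")
px=np.array([[27,113],[546,93],[78,656],[531,622],[48,125],[518,108],[92,628],[510,600],[304,388]])/4+[215,80]
m=[[-88,-78,58],[-88,78,58],[88,-78,58],[88,78,58],[-82,-72,48],[-82,72,48],[82,-72,48],[82,72,48],[0,0,67]]
p,r=fit(d,m,px,[470,50,-.0]); print("well",p); print(r.round(2).tolist())
tip=onz(d,np.array([[187,391]])/4+[110,80],85)[0]; base=onz(d,np.array([[213,371]])/4+[110,80],58)[0]
print("tip",tip,"base",base)
c,s=np.cos(p[2]),np.sin(p[2]); Rm=np.array([[c,s],[-s,c]])
for q in (tip,base): print("in well frame",Rm@(q[:2]-p[:2]))
E
```

```text
well [ 4.81205233e+02  4.96686745e+01 -6.39141488e-03]
[[-0.57, -0.76], [0.06, -0.91], [-1.28, 0.38], [0.83, 0.64], [0.35, 0.62], [0.06, 0.04], [-0.32, -0.2], [0.13, -0.52], [0.84, 0.98]]
tip [ 464.6853776  -107.67642093   85.        ] base [ 465.28425331 -107.69523039   58.        ]
in well frame [ -15.5138675  -157.44746623]
in well frame [ -14.9148838  -157.46244766]
```

```bash
python3 - <<'E'
from h import *
q=down(-.219+np.pi/2); c=[478.5,339.8]
manip.goto([*c,130],q)
manip.move_straight([*c,38],velocity=120)
s=readout.get_state(); print(s["time"],s["ee_pos"],s["ft_force"])
manip.grab()
s=readout.get_state(); print(s["time"],s["ee_pos"],s["ft_force"],s["grip_width"])
manip.move_straight([*c,140],velocity=120)
manip.dwell(.2)
s=readout.get_state(); print(s["time"],s["ee_pos"],s["ft_force"],s["wrist_torque"],s["grip_width"])
shot("wrist","w3")
E
```

```text
5.1583 [478.97693907 340.06897533  38.64125298] [-0.60510076  1.01914626  0.138625  ]
5.8417 [478.50939144 339.55998941  38.25757287] [-0.46404572 -0.80043009  4.80534888] 8.993037207320015
7.0417 [478.11495495 339.52272088 139.21558833] [-0.25440527 -0.4544104  -3.15523613] [-0.05521754 -0.00220148  0.00644632] 8.84270831793274
```

View pics/w3.png

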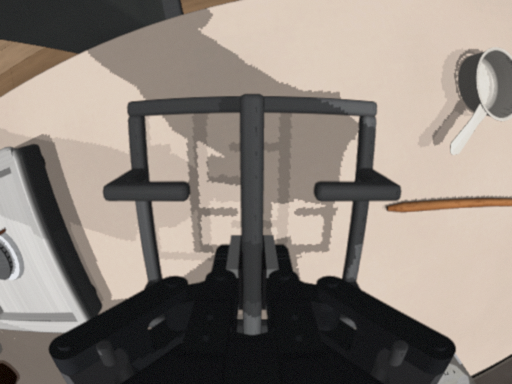

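```bash
python3 - <<'E'
from fit import *
d=load("w3")
crop("w3",95,85,410,240,2.5,"w3c")
px=np.array([[129,103],[377,103],[188,190],[316,190]])
m=np.array([[-80,-70,8],[-80,70,8],[-38,-28,41],[-38,28,41]],float); m[:,2]+=101.2
p,r=fit(d,m,px,[478,340,-.2]); print(p,r.round(2).tolist())
E
```

```text
[ 4.78367148e+02  3.40752166e+02 -2.21507116e-01] [[-2.56, -1.6], [1.44, -1.12], [1.73, 0.99], [-0.94, 1.21]]
```

View pics/w3c.png

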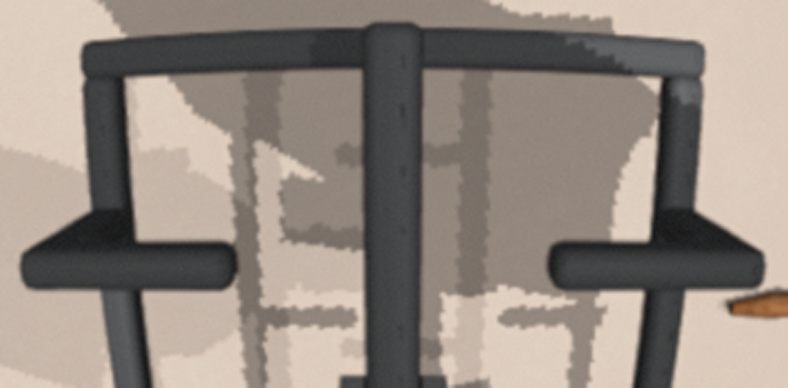

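```bash
python3 - <<'E'
from h import *
q=down(-.006+np.pi/2); c=[481.2,49.7]
manip.goto([*c,145],q)
manip.dwell(.15)
s=readout.get_state(); print(s["time"],s["ee_pos"],s["ft_force"],toolyaw())
manip.move_straight([*c,104],velocity=100)
manip.dwell(.1)
s=readout.get_state(); print(s["time"],s["ee_pos"],s["ft_force"])
r=manip.move_straight([*c,84.5],velocity=30,f_stop=6)
s=readout.get_state(); print(r,s["time"],s["ee_pos"],s["ft_force"],s["wrist_torque"])
shot("wrist","w4")
E
```

```text
8.3583 [481.72874592  51.79316187 145.08404436] [-0.58451294 -1.82067271 -3.43970107] 1.5676879481047845
9.0167 [481.65822458  49.99483524 104.5388747 ] [ 1.57851738  0.44301952 -3.32541921]
True 9.6 [481.05834017  49.68553462  86.193275  ] [ 0.54147552 -0.23605367  6.81680243] [-0.03483788  0.05060189  0.0574125 ]
```

View pics/w4.png

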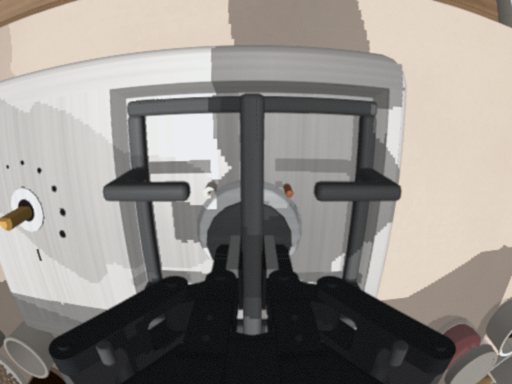

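```bash
python3 - <<'E'
from h import *
manip.gripper_open()
s=readout.get_state(); print(s["time"],s["ee_pos"],s["ft_force"],s["grip_width"])
manip.move_straight([475,49.7,230],velocity=200)
shot("wrist","w5")
crop("w5",150,60,390,260,3,"w5c")
manip.goto([420,-365,230],down(1.57))
s=readout.get_state(); print(s["time"],s["ee_pos"],s["ft_force"],s["grip_width"])
shot("wrist","w6")
E
```

```text
10.375 [480.38991083  49.40576081  85.68304892] [ 0.77441275 -0.5793863   0.38574326] 85.25416661948188
12.8417 [ 421.15061463 -363.24142812  230.04257335] [0.32648668 0.40452704 0.09442151] 85.6167340843004
```

View pics/w5c.png

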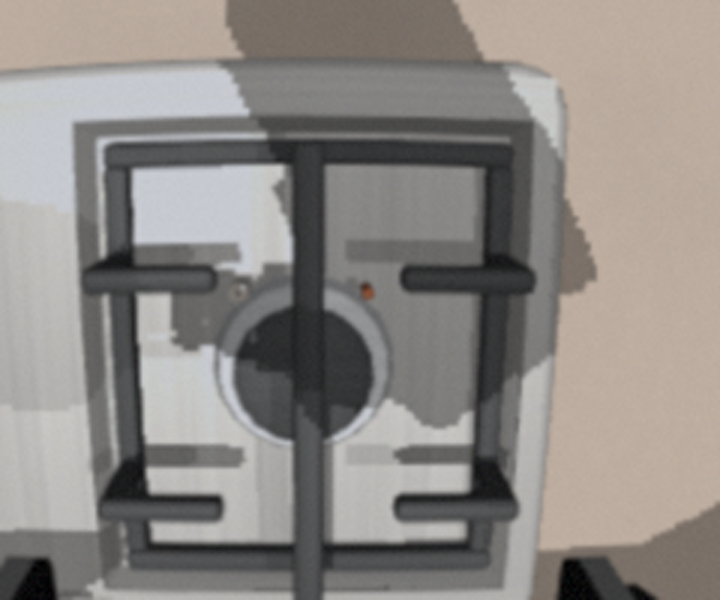

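View pics/w6.png

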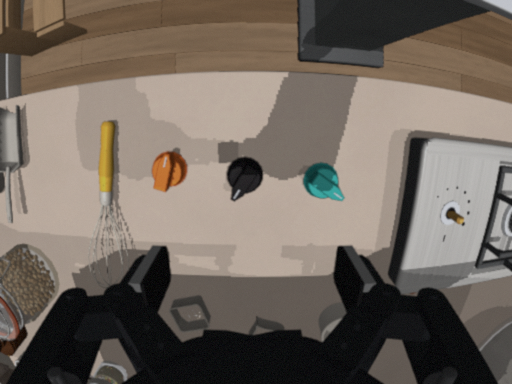

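```bash
python3 - <<'E'
from fit import *
d=load("w5")
w=np.array([[75,122],[533,120],[105,588],[507,587]])/3+[150,60]
s_=np.array([[105,143],[512,143],[130,568],[490,568]])/3+[150,60]
p,r=fit(d,[[-88,-78,58],[-88,78,58],[88,-78,58],[88,78,58]],w,[480,50,0]);print("well",p,r.round(1).tolist())
p,r=fit(d,[[-80,-70,57],[-80,70,57],[80,-70,57],[80,70,57]],s_,[480,50,0]);print("sup",p,r.round(1).tolist())
tips=np.array([[215,279],[402,279],[221,507],[397,507]])/3+[150,60]
p,r=fit(d,[[-38,-28,90],[-38,28,90],[38,-28,90],[38,28,90]],tips,[480,50,0]);print("sup fingers",p,r.round(1).tolist())
crop("w6",200,140,290,215,8,"w6c")
E
```

```text
well [ 4.80880016e+02  4.98243892e+01 -3.54920196e-03] [[-0.7, -0.3], [0.7, -0.3], [0.3, 0.4], [-0.3, 0.4]]
sup [ 4.80759355e+02  5.14050426e+01 -4.70744974e-03] [[-1.1, -0.3], [1.3, -0.5], [-0.6, 0.7], [0.3, 0.4]]
sup fingers [ 4.81095233e+02  5.10769108e+01 -5.29586276e-03] [[0.5, -0.2], [-0.4, -0.3], [0.9, 0.3], [-1.0, 0.2]]
```

View pics/w6c.png

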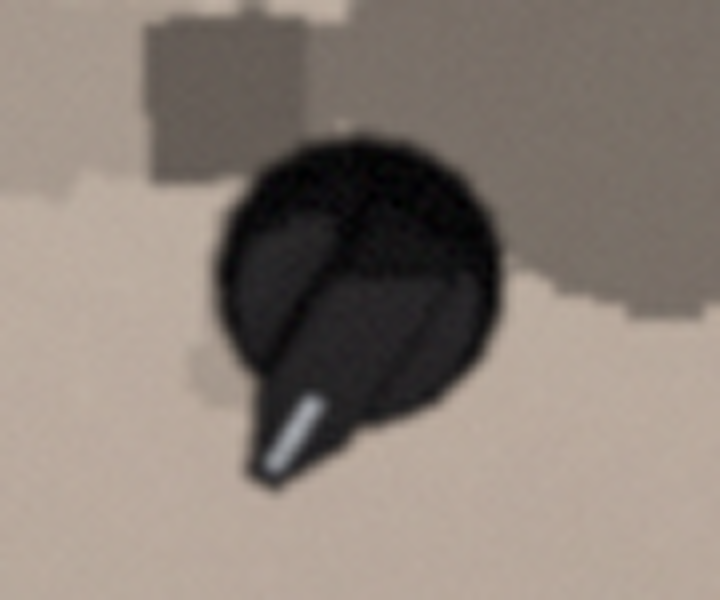

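```bash
python3 - <<'E'
from fit import *
d=load("w6")
o=np.array([200,140])
L=onz(d,np.array([[315,398],[270,468]])/8+o,36)
ang=np.arctan2(*(L[1]-L[0])[1::-1]); u=np.array([np.cos(ang),np.sin(ang)])
c=onz(d,np.array([[360,275],[217,275],[502,275]])/8+o,3)
tip=onz(d,np.array([[262,482]])/8+o,33)[0]
print("line",L,ang,"flange",c,np.linalg.norm(c[1]-c[2]))
print("tip",tip,"c from tip",tip[:2]-26*u, "ang c->tip",np.arctan2(*(tip-c[0])[1::-1]))
# bar side edges: grip left-side edge & right-side edge
e=onz(d,np.array([[275,355],[365,218],[370,395],[455,270]])/8+o,36); print(e)
for a,b in((0,1),(2,3)):
    v=e[a]-e[b]; print(np.arctan2(v[1],v[0]))
E
```

```text
line [[ 442.3717517  -376.20034749   36.        ]
 [ 452.82669049 -382.76531146   36.        ]] -0.560703113754572 flange [[ 432.60295198 -370.45730117    3.        ]
 [ 432.56433483 -392.49450005    3.        ]
 [ 432.58310415 -348.62997463    3.        ]] 43.86452943433355
tip [ 455.96853302 -384.15118714   33.        ] c from tip [ 433.94961617 -370.32486077] ang c->tip -0.5301145151164379
[[ 436.0436878  -381.77147597   36.        ]
 [ 416.30892961 -368.99855586   36.        ]
 [ 441.9264932  -368.41089902   36.        ]
 [ 423.72766872 -356.49222657   36.        ]]
-0.5744252138227507
-0.5798222382124432
```

```bash
python3 - <<'E'
from fit import *
d=load("w6")
print(onz(d,[[322,181],[341,199],[170,168],[161,189]],15).round(1))
manip.goto([433,-370.4,125],down(-.565+np.pi/2))
manip.dwell(.2)
s=readout.get_state(); print(s["time"],s["ee_pos"],toolyaw())
shot("wrist","w7"); crop("w7",150,90,400,290,3,"w7c")
E
```

```text
[[ 437.4 -276.6   15. ]
 [ 460.6 -250.    15. ]
 [ 421.1 -461.2   15. ]
 [ 447.7 -474.9   15. ]]
13.6667 [ 433.82804804 -370.88461972  126.54053384] 1.006733989000309
```

View pics/w7.png

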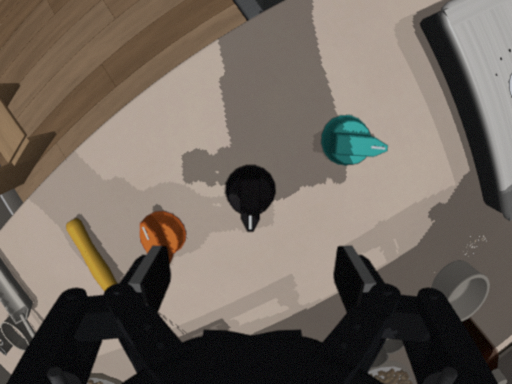

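View pics/w7c.png

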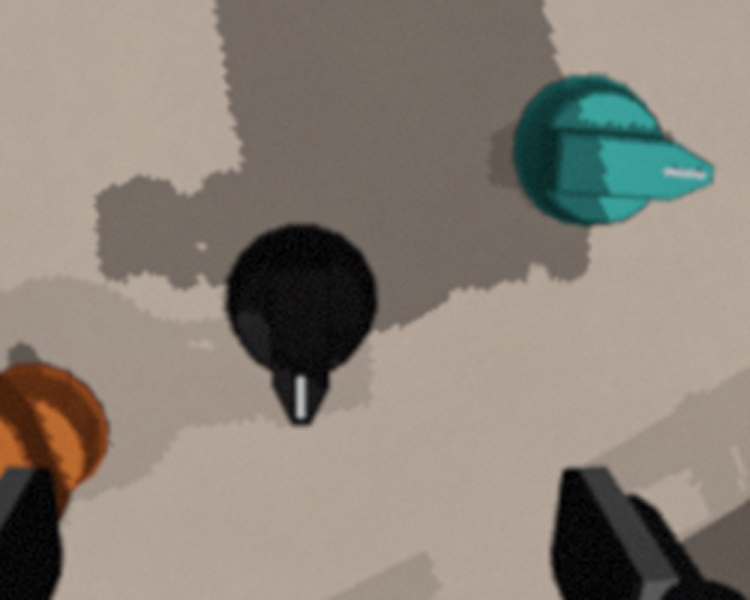

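```bash
python3 - <<'E'
from fit import *
d=load("w7"); o=np.array([150,90])
L=onz(d,np.array([[301,377],[300.5,417]])/3+o,36); print(np.arctan2(*(L[1]-L[0])[1::-1]))
ang=-.565; u=np.array([np.cos(ang),np.sin(ang)]); n=np.array([-u[1],u[0]])
tip=onz(d,np.array([[301,424]])/3+o,33)[0][:2]; c=onz(d,np.array([[302,300]])/3+o,3)[0][:2]
print(tip,"from tip",tip-26*u,"flange",c)
print("along",u@(tip-26*u-c),"lat",n@(tip-c), n@(L[:,:2]-c).T)
E
```

```text
-0.5786262367655405
[ 455.74899075 -384.75657579] from tip [ 433.78968714 -370.83576457] flange [ 433.71664928 -370.54874532]
along 0.21536159589517176 lat -0.20330755779217569 [-0.1580658 -0.3161816]
```

```bash
python3 - <<'E'
from h import *
q=down(-.57+np.pi/2); c=[433.7,-370.7]
manip.goto([*c,70],q)
manip.move_straight([*c,34],velocity=60)
manip.dwell(.15)
s=readout.get_state(); print(s["time"],s["ee_pos"],s["ft_force"])
manip.grab()
s=readout.get_state(); print(s["time"],s["ee_pos"],s["ft_force"],s["grip_width"])
manip.move_straight([*c,150],velocity=150)
manip.dwell(.15)
s=readout.get_state(); print(s["time"],s["ee_pos"],s["ft_force"],s["grip_width"],toolyaw())
shot("wrist","w8");crop("w8",150,90,400,290,3,"w8c")
E
```

```text
14.95 [ 433.93161225 -370.8428815    34.30695165] [-1.23530388 -0.33191401  0.20991313]
15.5917 [ 433.86568334 -370.79460435   34.2682727 ] [-0.50520772 -0.69849963  2.87143598] 14.671610805580913
16.6667 [ 433.11869393 -370.27913631  148.93950285] [-0.14279804  1.08004395 -0.41051863] 14.050218677922038 1.0009142196668406
```

View pics/w8c.png

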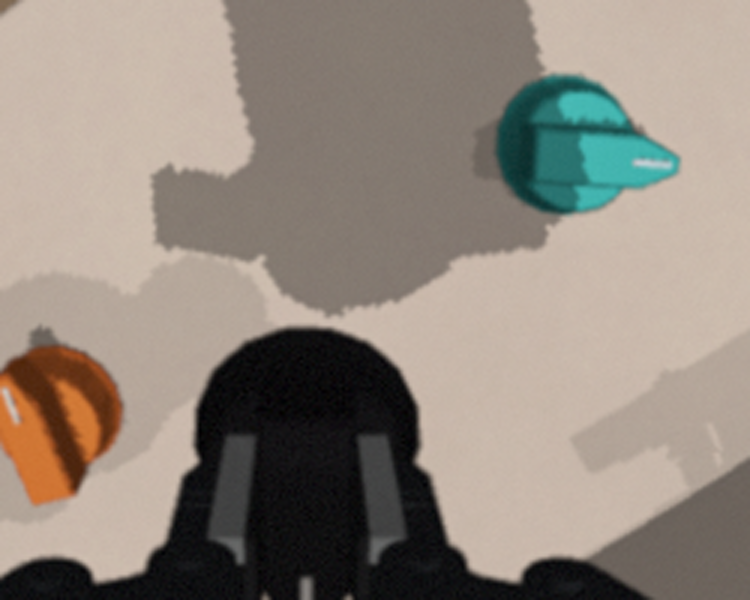

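```bash
python3 - <<'E'
from fit import *
d=load("w8"); o=np.array([150,90]); z0=148.9-34.3
c=onz(d,np.array([[307,438],[196,430],[418,430]])/3+o,z0+3); print(c,np.linalg.norm(c[1]-c[2]), c[1:].mean(0))
t=onz(d,np.array([[307,327]])/3+o,z0+2); print(t)
L=onz(d,np.array([[306,580],[306,598]])/3+o,z0+36); print(L, np.arctan2(*(L[1]-L[0])[1::-1]))
u=np.array([np.cos(-.57),np.sin(-.57)]); n=np.array([-u[1],u[0]])
tc=np.array([433.1,-370.3])
for q in(*c,*t,*L): print("along",u@(q[:2]-tc),"lat",n@(q[:2]-tc))
E
```

```text
[[ 433.84151184 -368.89036449  117.6       ]
 [ 420.60152439 -386.50340006  117.6       ]
 [ 444.36391485 -349.52310017  117.6       ]] 43.95672621873115 [ 432.48271962 -368.01325011  117.6       ]
[[ 414.63767424 -356.56873241  116.6       ]]
[[ 443.2043317  -375.15410927  150.6       ]
 [ 446.43034597 -377.22506769  150.6       ]] -0.5706994110505217
along -0.13640495554787335 lat 1.5869170643500374
along -1.7786048371419145 lat -20.386236308474274
along -1.7287801219251033 lat 23.570461672223043
along -22.95328212208516 lat 1.597504901324811
along 11.126279646282594 lat 1.3659418859270955
along 14.959819732554527 lat 1.3632606651909418
```

```bash
python3 - <<'E'
from h import *
q=down(-.005+np.pi/2)
manip.goto([510,-109,155],q)
manip.dwell(.25)
s=readout.get_state(); print(s["time"],s["ee_pos"],s["ft_force"],s["grip_width"],toolyaw())
shot("wrist","w9");crop("w9",180,60,330,310,3,"w9c"); shot("scene","s9")
E
```

```text
18.025 [ 509.80195127 -110.54613876  154.90344614] [0.23239557 0.60806013 0.24802575] 14.294178392260429 1.5630248505397994
```

View pics/w9c.png

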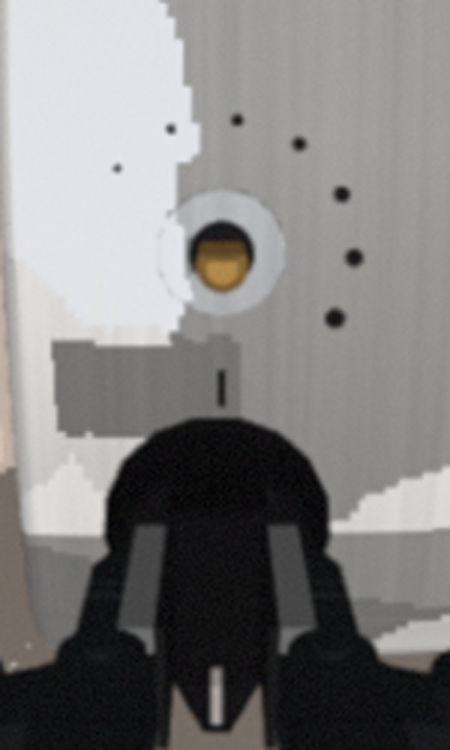

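View pics/w9.png

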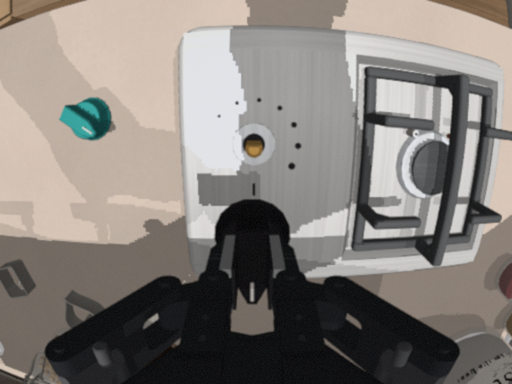

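```bash
python3 - <<'E'
from fit import *
d=load("w9"); o=np.array([180,60]); z0=154.9-34.3
print("tip",onz(d,np.array([[222,268]])/3+o,85),"base",onz(d,np.array([[222,252]])/3+o,58))
c=onz(d,np.array([[217,528],[105,515],[330,515]])/3+o,z0+3); print("fl",c)
print("flange top",onz(d,np.array([[217,417]])/3+o,z0+2))
L=onz(d,np.array([[217,668],[216,724]])/3+o,z0+36); print("line",L,np.arctan2(*(L[1]-L[0])[1::-1]))
print("tip",onz(d,np.array([[216.5,730]])/3+o,z0+32))
print("mark",onz(d,np.array([[221.5,370],[221.5,405]])/3+o,58))
E
```

```text
tip [[ 464.9926589  -107.84133973   85.        ]] base [[ 465.14057946 -107.65950791   58.        ]]
fl [[ 510.33493994 -109.39081918  123.6       ]
 [ 507.42795854 -131.48222097  123.6       ]
 [ 507.8258564   -87.047388    123.6       ]]
flange top [[ 487.51327259 -109.19990341  122.6       ]]
line [[ 521.11839112 -109.51681617  156.6       ]
 [ 533.40115522 -109.79232021  156.6       ]] -0.02242637340000496
tip [[ 537.98982435 -109.73983263  152.6       ]]
mark [[ 496.24232773 -108.0141092    58.        ]
 [ 505.86326587 -108.08096222   58.        ]]
```

```bash
python3 - <<'E'
from h import *
q=down(.004+np.pi/2); c=[464.3,-108.95]
manip.move_straight([*c,150],q,velocity=80)
manip.move_straight([*c,124],velocity=60)
manip.dwell(.3)
s=readout.get_state(); print(s["time"],s["ee_pos"],s["ft_force"],toolyaw(),s["grip_width"])
shot("wrist","w10"); shot("scene","s10"); crop("scene" and "s10",190,180,310,270,6,"s10c"); crop("w10",180,100,330,320,3,"w10c")
E
```

```text
19.7333 [ 464.46214807 -109.000035    124.24583309] [ 0.11287197  0.65593282 -0.50224726] 1.5747051977058812 14.811037938223247
```

View pics/s10c.png

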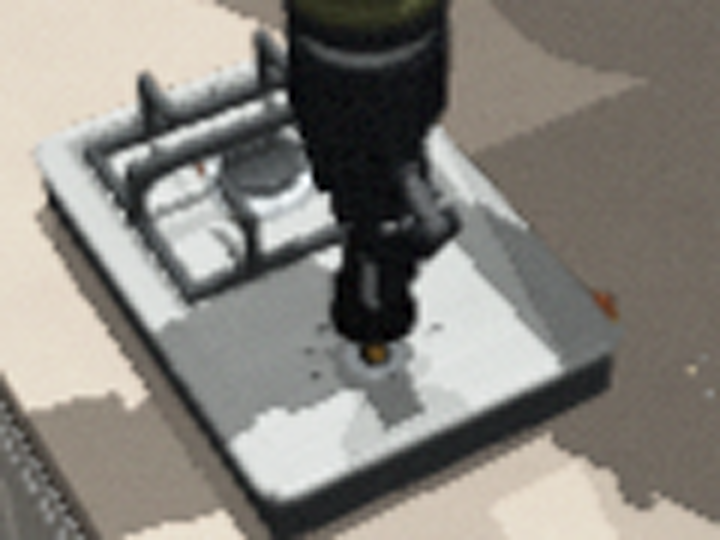

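View pics/w10c.png

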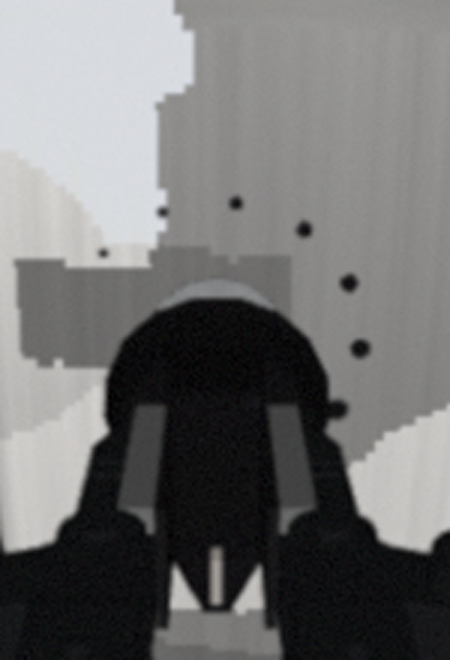

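```bash
python3 - <<'E'
from h import *
c=[464.3,-108.95]
def st(t):
    s=readout.get_state(); print(t,round(s["time"],2),s["ee_pos"].round(2),s["ft_force"].round(2),s["wrist_torque"].round(2),round(s["grip_width"],2))
r=manip.move_straight([*c,113],velocity=25,f_stop=4); st(r)
if not r:
    r=manip.move_straight([*c,101.5],velocity=25,f_stop=5); st(r)
E
```

```text
False 20.43 [ 464.25 -108.91  112.88] [-0.04 -0.64 -0.26] [-0.01 -0.01  0.  ] 14.36
True 20.95 [ 464.29 -108.97  101.13] [-0.1   0.01  5.04] [-0.    0.04  0.05] 14.21
```

```bash
python3 - <<'E'
from h import *
c=[464.3,-108.95]
def st(t):
    s=readout.get_state(); print(t,round(s["time"],2),s["ee_pos"].round(2),s["ft_force"].round(2),s["wrist_torque"].round(2),round(s["grip_width"],2))
manip.dwell(.4); st("home")
for z in (99,97,95.5,94.3):
    r=manip.move_straight([*c,z],velocity=15,f_stop=25); st((z,r))
    if r: break
manip.dwell(.3); st("end")
shot("wrist","w11"); crop("w11",180,100,330,320,3,"w11c"); shot("scene","s11"); crop("s11",190,180,310,270,6,"s11c")
E
```

```text
home 21.35 [ 464.28 -108.96  101.15] [-0.22 -0.19  5.9 ] [-0.02  0.04  0.02] 14.45
(99, False) 21.62 [ 464.32 -108.95   99.31] [-0.32  0.53  7.18] [0.01 0.21 0.01] 14.55
(97, False) 21.91 [ 464.33 -108.97   97.4 ] [-0.64  1.35  7.41] [0.09 0.24 0.04] 14.39
(95.5, False) 22.16 [ 464.32 -108.96   95.98] [-0.36  0.15  8.01] [ 0.02  0.27 -0.01] 14.2
(94.3, False) 22.41 [ 464.31 -108.97   94.98] [-1.27  0.95 10.59] [ 0.09  0.35 -0.05] 14.53
end 22.71 [ 464.34 -108.97   94.98] [-1.35  0.48 10.54] [0.   0.34 0.03] 14.3
```

View pics/w11c.png

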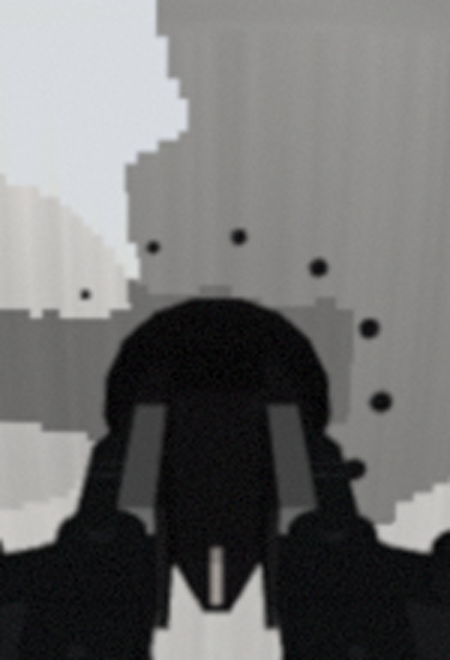

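View pics/s11c.png

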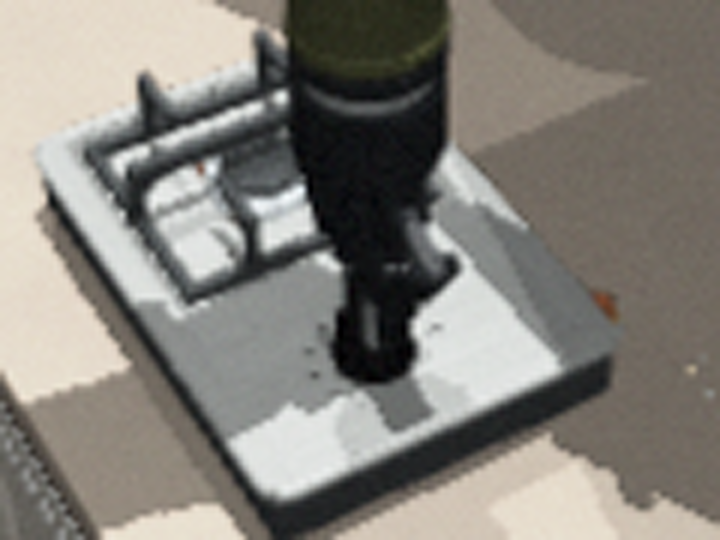

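View pics/w11.png

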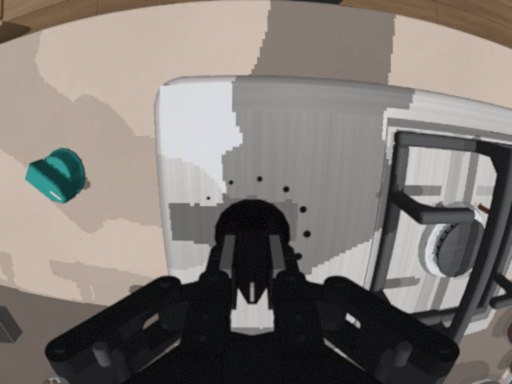

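```bash
python3 - <<'E'
from h import *
from workcell import job_done
c=[464.3,-108.95]
def st(t):
    s=readout.get_state(); print(t,round(s["time"],2),s["ee_pos"].round(2),s["ft_force"].round(2),s["wrist_torque"].round(2),round(s["grip_width"],2))
r=manip.move_straight([*c,92.8],velocity=10,f_stop=12); st(r)
manip.dwell(.5); st("end")
shot("wrist","w12"); crop("w12",180,100,330,320,3,"w12c")
E
```

```text
True 23.02 [ 464.3  -108.96   94.91] [-1.58  0.37 12.21] [ 0.1   0.27 -0.03] 14.71
end 23.52 [ 464.31 -108.95   94.97] [-1.81  0.13 10.11] [ 0.1   0.27 -0.05] 14.42
```

View pics/w12c.png

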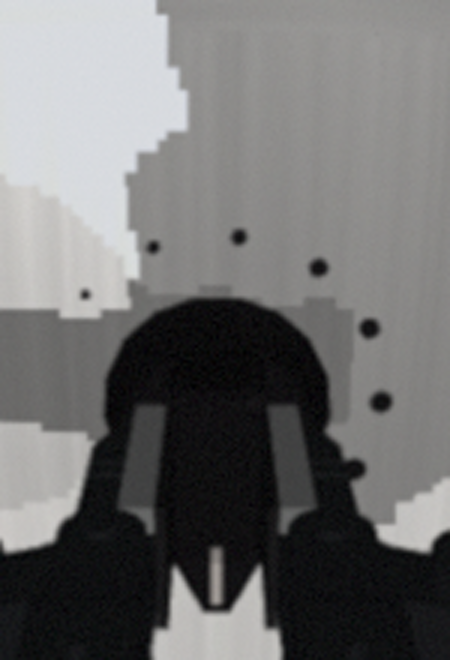

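```bash
python3 - <<'E'
from h import *
c=[464.3,-108.95]
def st(t):
    s=readout.get_state(); print(t,round(s["time"],2),s["ee_pos"].round(2),s["ft_force"].round(2),s["wrist_torque"].round(2),round(s["grip_width"],2))
for z in (93.8,93.2,92.8):
    r=manip.move_straight([*c,z],velocity=10,f_stop=25); st((z,r))
    if r or readout.get_state()["ft_force"][2]>16: break
manip.dwell(.4); st("end")
shot("wrist","w13"); crop("w13",180,100,330,320,3,"w13c"); shot("top","t13"); shot("scene","s13")
E
```

```text
(93.8, False) 23.82 [ 464.33 -108.94   94.85] [-2.12  1.01 15.37] [0.07 0.51 0.03] 14.55
(93.2, False) 24.07 [ 464.34 -108.94   94.7 ] [-1.94  0.88 21.16] [ 0.15  0.77 -0.03] 14.15
end 24.47 [ 464.35 -108.95   94.73] [-2.66  1.27 21.04] [ 0.1   0.74 -0.02] 14.58
```

View pics/w13c.png

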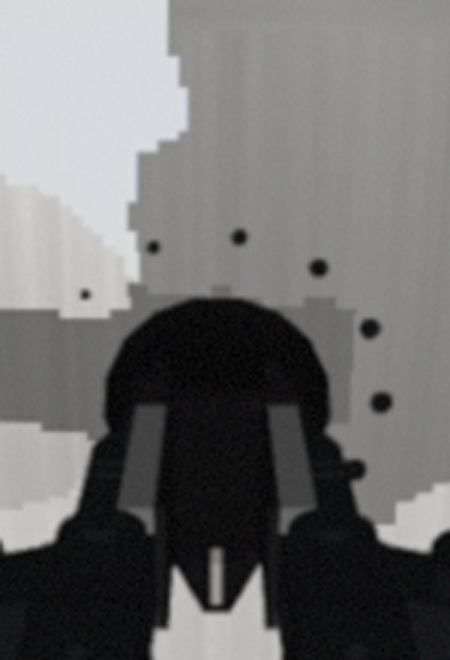

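View pics/s13.png

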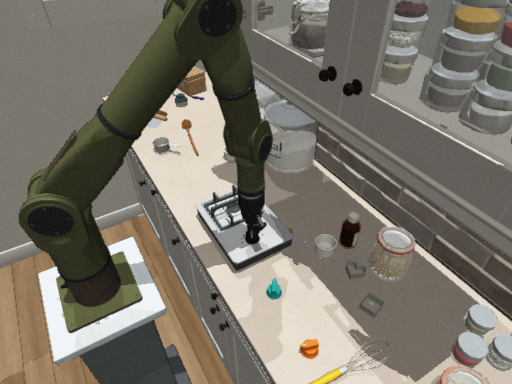

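```bash
python3 - <<'E'
from h import *
from workcell import job_done
s=readout.get_state(); print(s["time"],s["ee_pos"],s["ft_force"],s["grip_width"])
job_done()
E
```

```text
24.6167 [ 464.3677633  -108.95978787   94.72513873] [-2.72529704  0.49355627 19.72256021] 14.204513673760507
the job is handed in; nothing more can be done
```

I put the pan support back in the well and let go of it. I then turned the black knob to suit the spindle flat, pushed it fully home and pressed it in against the spring. The job was handed in at 24.6 s with the fingers still holding the knob; no verdict is reported back.

Last checks:
- **Pan support:** after release, the wrist camera put its middle about 1.5 mm from the well's middle and square to within 0.002 rad. It touched down at the height expected for sitting on the well floor. I did not re-measure it after fitting the knob; the later pictures show it in the same place.
- **Knob:** it met the spring at tool height 101.1 mm, where I expected 101.3 mm. It was pressed down to 94.7 mm, where the push rose steeply from about 10 N to 21 N, so I take that as the stop. The pointer faces the back, and the knob had not slipped in the grip. The push was about 20 N at hand-in.
- **Spindle travel:** I measured 6.4 mm against the nominal 7 mm. I put the difference down to the spindle already being slightly pressed at first contact, but I did not confirm it.
- **Camera bias:** the wrist camera read about 1.2 to 1.5 mm to one side along the jaws compared with the tool position. I corrected for this when lining up the knob.
- **Other kitchen things:** those in view in the last scene picture look where they were at the start. The arm hides the sprinkle jar and the filled ramekin there.

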